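# Close and lock the filter box of the bench vacuum pump

## Task

Close the open filter box on top of the bench vacuum pump: take the grey cover that leans on the teal carton, set it squarely over the box, fully down, and let go of it. Then take it by its wing knob, press the knob down and, holding it down, turn it a quarter turn clockwise, then let it spring up so that its cam bar catches. Leave the amber bottle, the small vial and the timer where they stand.

Things in the scene. Friction and masses are not known exactly. Their poses are not given: they have to be found in the camera images.
- pump: Bench vacuum pump, fixed: off-white housing 190 (x) x 150 (y) x 75 mm high, round gauge and switch in its front (-x). Origin on the bench under the middle of its rear face; x points to the rear, z up. On its top, 100 mm in front of the origin, stands the open aluminium filter box, long side along x, walls 34 mm high: fingertips can hang 30 mm down beside it.
- box_rim (a point): Centre of the filter box in the plane of its rolled rim, 109 mm above the bench; axes as the pump's. Rim 114 (x) x 52 (y) mm outside, 6 mm thick, its outer edge rounded to 3 mm. Nothing on the pump stands higher.
- bridge (a point): Centre of the top of the steel bridge that spans the filter box at half length, 9.5 mm below the rim: 50 (x) x 44 (y) x 5 mm thick. A slot 34 x 12 mm along x goes through it; in its underside a groove across it (along y), 12 mm wide and 2.5 mm deep, is where the knob's cam bar catches.
- carton: Teal carton 143 (x) x 165 (y) x 118 mm high, fixed, origin under its centre; the cover leans on its front (-x) face.
- cover: Grey cover, loose, 0.17 to 0.3 kg: a shallow pan 124 (x) x 62 (y) x 20 mm, open below; inside 118 x 56 mm, 16 mm deep, so it fits over the rim with 2 mm a side, either way round. Origin at the centre of its lower edge plane; z out of its top, where the knob is. At first it leans at 62 degrees, +x end up, knob facing away from the carton. Grip it across the 62 mm width.
- cover_seat (a point): Centre of the underside of the cover's 4 mm top plate (16 mm above the cover's origin), on the knob's axis; it meets point box_rim when the cover is fully down. Axes as the cover's.
- wing (a point): Centre of the black knob's wing, on the knob's axis in the middle of the cover; 48 mm above the cover's origin with the knob up. Wing 36 mm long (this point's x), 10 mm thick (y), 15 mm high, on a disc of 42 mm diameter whose top is 6.5 mm below this point: fingertips can push on it. Below the cover the shank carries a cam bar 28 x 6 x 4 mm, parallel to the wing.
- knob_press (a joint): How far the knob is pushed towards the cover, 0 (up) to 0.013 m (stop); a spring pushes it up with 4 N at 0, 10.5 N at the stop. With the cover on, the cam bar enters the bridge's slot from 0.0015 m on, is below the bridge and free to turn from 0.0105 m, and rests at about 0.008 m when caught in the groove.
- knob (a joint): Turn of the knob in rad, clockwise seen from above positive: 0 to 0.1 at the start (wing along the cover, cam bar fits the slot), stop at 1.60 (wing across the cover, cam bar under the groove). Friction 0.02 N m. In slot or groove it cannot turn; turned without being pressed it goes round above the bridge and holds nothing.
- bottle_amber: Amber bottle, 54 mm diameter, 120 mm tall, loose, origin under its centre; a bystander.
- vial: Small brown dropper vial with a black cap, 28 mm diameter, 72 mm tall, loose, origin under its centre; a bystander.
- timer: White lab timer lying flat, 70 x 66 x 21 mm, loose, origin under its centre; a bystander.
There are look-alikes about, which are no part of the job. Leave any blue look-alike of the cover alone.

How it is judged:
By the outcome, as a careful person would: the job done as asked, in the order asked, and still so for the second after the job is handed in, with the robot touching nothing.
It also fails if it takes over 58 s, if anything falls off the work surface, if the arm or the gripper's body presses on something with over 40 N, if the wrist force passes 120 N, or if a joint passes its speed limit or range.

## Robot

A 6-joint arm with a two-finger parallel gripper is mounted at the origin on a cart in front of the work surface, level with it; the furniture and walls round the work are solid. World frame = base frame: x ahead of the robot, y to its left, z up, the work surface at z = 0. Lengths are in m, angles in degrees, forces in N, time in s.
With the tool pointing down it reaches from about 0.275 to 0.75 m from the base axis. Payload 10.2 kg.
Tool frame: the origin (TCP) lies midway between the tips of the shut fingers; the grasp point (between the pads) lies 19 mm behind it; z points along the fingers, y is the line along which they close (so a half turn about z gives the same grasp; the last joint's range is limited). The gripper opens to 85 mm and grips with 20 to 120 N. Pads are 22 mm wide; open, the fingers measure 114 mm over their backs; the gripper's body (76 mm by 85 mm) begins 54 mm behind the grasp point. The pads swing forward as they close: fully open they stand 13 mm farther back than shut.
Start: joints at [61.971, 17.928, 85.812, -0, 76.261, -12.8], TCP at [0.138, 0.507, 0.231] pointing down, gripper open.
Joint ranges: [-168.41, 168.41], [-55.51, 124.54], [10.69, 146.95], [-70.63, 250.63], [1, 178], [-165.06, 165.06]. Speed limits (degrees/s): [136.94, 136.94, 172.46, 180, 180, 180].

## Interface

Orientations are given as [roll, pitch, yaw] about the fixed x, y, z axes, in that order (R = Rz(yaw) Ry(pitch) Rx(roll)).
In Python, from workcell import manip gives the robot as it stands. The module is installed in compiled form; this text tells all that it offers. Calls block until the motion is done:
- manip.move_to(position, orientation): joint-space move of the TCP to a pose.
- manip.movel(position, orientation=None, max_speed=0.15, contact_N=None): straight line of the TCP; orientation=None keeps the orientation; max_speed is the mean speed in m/s. With contact_N (N) it stops when the force on the tool has changed by that much, and returns True; else False.
- manip.goto_joints(angles): joint-space move.
- manip.gripper_to(opening): opening from 0.0 (shut) to 1.0 (fully open); the grip force is fixed at half the most; returns when the fingers have stopped.
- manip.dwell(seconds).
- manip.inverse_kinematics(position, orientation): joint angles nearest the present ones, or None.
- manip.sense(): the state.
- manip.get_image(name): name is "scene" or "side" or "wrist"; returns a dict with "pixels" (420x560x3 uint8, blue, green, red), "depth" (420x560 float32, m along the optical axis (not along the pixel's ray), 0 where there is no reading), "fovy" (degrees; the focal length in pixels is half the picture's height over the tangent of half this angle, whatever the lens; pixels are square), "cx", "cy" (the principal point, pixels), "k1" (the pictures are not rectified: a ray, as slopes to the right and down, at radius r is drawn at 1 + k1 r^2 times it, then the intrinsics apply), "origin" and "orientation" of the camera in the world. Camera axes: x right, y down, z forward; pixel columns grow to the right and rows downward; lengths in m; the calibration is good to about 2 mm. A picture is of the moment at which its call begins.
A pose or a line that the arm cannot do raises manip.MotionError and nothing moves.
- manip.finish_job(): hands the job in; it is judged then, once.
Trained networks look in the newest picture that a camera, given by its name, has taken for a name from the list of things; names that differ only in an ending like _2 or _b are one class to them, and where a whole thing is asked for, a point or a joint stands for the part that bears it (a point fixed in the world has none). Each returns a list of dicts, best first, with "score" (0 to 1); they miss things now and then, are a little off and sometimes report something else, mostly with a low value. They report only what shows in the picture. A call takes as long as a camera call. They do not tell look-alikes from the thing itself.
- manip.boxes_of(camera, label): "at" ([column, row] in pixels, amid what is visible of it).
The state is a dict: "time": time; "q": joint angles; "joint_velocities": joint speeds; "tau": joint torques, N m; "eef_pos": TCP position; "tcp_rot": TCP orientation; "ft_force": force on the tool from outside, world axes, zero at the start; "moment": the same for the moment, N m; "finger_gap": opening from 0.0 (shut) to 1.0 (fully open); "grip_force": force on a finger pad.
Only numpy, scipy, OpenCV 4.12 (cv2) and the standard library are available. Lean on these libraries where they do the work, as an engineer would, in place of code of your own. Each camera call takes 0.05 s, during which the arm holds its last target. There are 200 camera calls.

## Working session

There is one attempt and no reset: what is moved stays moved. The work goes in short steps, each a Python script; the robot and the scene stay as the last script left them, time stands still between calls to the robot, and variables do not carry over. Pictures are saved under pics/ and viewed, at most 10 in all, crops included, and the job is handed in when it is done.

```bash
mkdir -p pics; cat > h.py <<'E'
import numpy as np, cv2
from scipy.spatial.transform import Rotation as R
from workcell import manip
def rot(o): return R.from_euler('xyz',o,degrees=True).as_matrix()
def cloud(im):
    d=im["depth"]; h,w=d.shape; f=h/2/np.tan(np.radians(im["fovy"])/2)
    K=np.array([[f,0,im["cx"]],[0,f,im["cy"]],[0,0,1]])
    u,v=np.meshgrid(np.arange(w,dtype=float),np.arange(h,dtype=float))
    p=cv2.undistortPoints(np.stack([u.ravel(),v.ravel()],1)[:,None],K,np.array([im["k1"],0,0,0.]))[:,0]
    p=np.c_[p,np.ones(len(p))]*d.reshape(-1,1)
    o=np.array(im["orientation"]); M=rot(o) if o.shape==(3,) else o
    P=p@M.T+np.array(im["origin"]); P[d.ravel()==0]=np.nan
    return P.reshape(h,w,3)
E
cat > a.py <<'E'
from h import *
for c in ["scene","side"]:
    im=manip.get_image(c); cv2.imwrite(f"pics/{c}0.png",im["pixels"]); P=cloud(im); np.savez(f"{c}0.npz",P=P,px=im["pixels"])
    print(c,im["origin"],im["orientation"],im["fovy"],im["k1"])
    for l in ["pump","carton","cover","wing","bridge","bottle_amber","vial","timer"]:
        for b in manip.boxes_of(c,l)[:3]:
            x,y=map(int,b["at"]); print(l,round(b["score"],2),x,y,np.round(P[np.clip(y,0,419),np.clip(x,0,559)],3))
print(manip.sense())
E
python3 a.py
```

```text
scene [-0.49681937 -0.66597421  0.68404988] [-116.07587012   -0.28809644  -58.88610615] 52.28146928245307 -0.001315615685874739
pump 0.73 330 253 [ 0.422 -0.268  0.078]
pump 0.31 300 213 [ 0.666 -0.042  0.039]
carton 0.79 249 203 [0.508 0.057 0.114]
cover 0.96 269 251 [ 0.42  -0.073  0.023]
cover 0.81 216 216 [0.453 0.15  0.067]
wing 0.65 215 216 [0.44  0.143 0.075]
wing 0.6 300 210 [ 0.667 -0.041  0.049]
wing 0.58 270 241 [ 0.438 -0.066  0.047]
bridge 0.64 327 251 [ 0.42  -0.26   0.083]
bottle_amber 0.74 404 247 [ 0.579 -0.426  0.067]
bottle_amber 0.71 298 210 [ 0.662 -0.037  0.05 ]
bottle_amber 0.46 216 216 [0.453 0.15  0.067]
vial 0.55 299 211 [ 0.665 -0.038  0.046]
timer 0.5 166 215 [0.442 0.367 0.019]
side [0.63196851 1.24549869 0.687438  ] [-114.37159333   -1.38589848  176.47647078] 51.62188903831824 -0.06123041971731322
pump 0.61 291 202 [ 0.483 -0.176  0.075]
carton 0.79 265 248 [0.59  0.213 0.107]
carton 0.62 310 251 [0.459 0.169 0.071]
cover 0.96 307 250 [0.467 0.168 0.073]
cover 0.54 309 230 [ 0.429 -0.065  0.019]
wing 0.52 314 247 [0.447 0.167 0.083]
wing 0.52 307 224 [ 0
[... 200 characters left out ...]
5 323 315 [0.453 0.396 0.02 ]
{'time': 0.9, 'q': array([ 6.19714088e+01,  1.79278208e+01,  8.58117874e+01,  2.12942370e-03,
        7.62602180e+01, -1.28009608e+01]), 'joint_velocities': array([ 0.01628056,  0.13256455, -0.0334964 ,  0.02845406, -0.00231405,
       -0.04872741]), 'tau': array([-1.13799593e-03, -4.12158501e+01, -2.59894001e+01, -1.71451338e-04,
        6.51551418e-04,  3.48974345e-05]), 'eef_pos': array([0.13791091, 0.50657347, 0.2312951 ]), 'tcp_rot': array([ 1.79999372e+02, -1.97857518e-03,  1.64771864e+02]), 'ft_force': array([0.08253197, 0.08548801, 0.73499162]), 'moment': array([ 0.0281533 , -0.02783407, -0.04353182]), 'grip_force': 0.0, 'finger_gap': 1.0019274814274528}
```

```bash
python3 - <<'E'
import cv2
a=cv2.imread("pics/scene0.png")[170:310,130:440]; b=cv2.imread("pics/side0.png")[160:350,200:360]
cv2.imwrite("pics/c1.png",cv2.resize(a,None,fx=2.5,fy=2.5,interpolation=2)); cv2.imwrite("pics/c2.png",cv2.resize(b,None,fx=3,fy=3,interpolation=2))
E
```

```text
(no output)
```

View pics/c1.png

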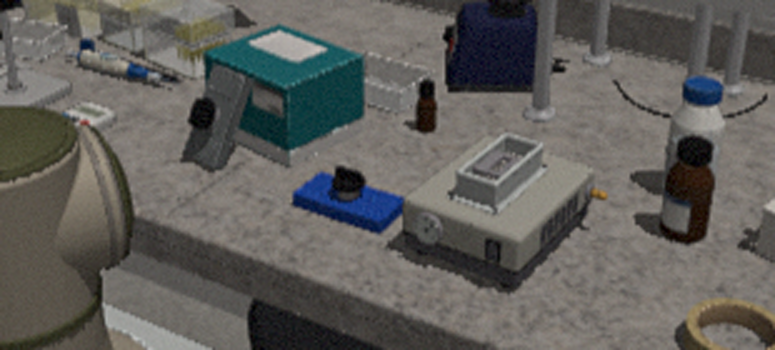

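View pics/c2.png

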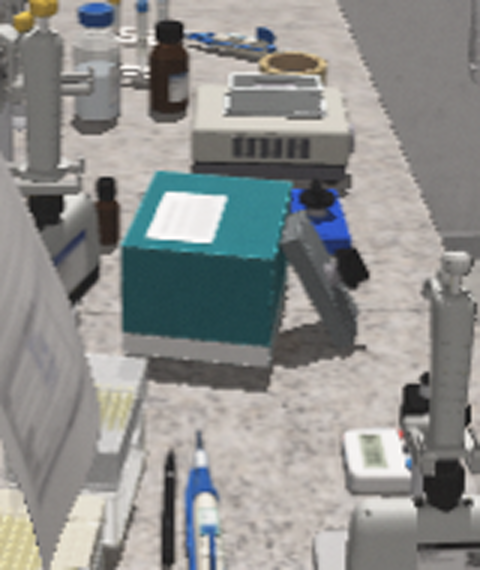

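The cover leans on the teal carton at about (216,216) in scene. The blue decoy is at (270,245) and the pump with its box is at (330,245). Next I'll take wrist views of the cover and the pump.

```bash
cat > b.py <<'E'
from h import *
def look(pos,n):
    manip.move_to(pos,[180,0,180]); manip.dwell(0.3)
    im=manip.get_image("wrist"); P=cloud(im); np.savez(n+".npz",P=P,px=im["pixels"]); cv2.imwrite(f"pics/{n}.png",im["pixels"])
    print(n,im["origin"],im["orientation"],im["fovy"],manip.sense()["time"],manip.sense()["q"].round(1))
    for l in ["cover","wing","pump","bridge","carton"]:
        for b in manip.boxes_of("wrist",l)[:2]:
            x,y=map(int,b["at"]); print(l,round(b["score"],2),x,y,np.round(P[np.clip(y,0,419),np.clip(x,0,559)],3))
look([0.40,0.16,0.33],"w_cover")
look([0.46,-0.22,0.33],"w_pump")
a=np.hstack([cv2.imread(f"pics/w_{k}.png") for k in("cover","pump")]); cv2.imwrite("pics/w.png",cv2.resize(a,(800,300),interpolation=3))
E
python3 b.py
```

```text
w_cover [0.31829262 0.16027625 0.47304938] [1.61507444e+02 3.32807222e-02 9.00353123e+01] 62.230253702061724 2.8833 [  6.2   2.5  89.7   0.   87.8 -83.9]
cover 0.9 273 226 [0.466 0.153 0.081]
cover 0.58 121 195 [ 0.438 -0.046  0.041]
wing 0.78 112 199 [ 0.439 -0.052  0.056]
wing 0.74 279 204 [0.434 0.16  0.094]
pump 0.64 25 232 [ 0.479 -0.168  0.072]
bridge 0.8 27 229 [ 0.475 -0.166  0.07 ]
carton 0.59 246 306 [0.555 0.121 0.116]
w_pump [ 0.378496   -0.21954139  0.47320073] [1.61489395e+02 3.82548937e-02 9.00483980e+01] 62.230253702061724 4.9167 [ -38.7   13.1   77.6    0.    89.4 -128.7]
cover 0.85 548 154 [0.442 0.13  0.041]
cover 0.7 399 149 [ 0.437 -0.074  0.053]
wing 0.65 405 151 [ 0.439 -0.067  0.056]
pump 0.78 260 175 [ 0.464 -0.241  0.08 ]
pump 0.6 506 253 [0.547 0.046 0.115]
bridge 0.84 261 175 [ 0.464 -0.24   0.08 ]
carton 0.58 509 255 [0.549 0.049 0.117]
```

View pics/w.png

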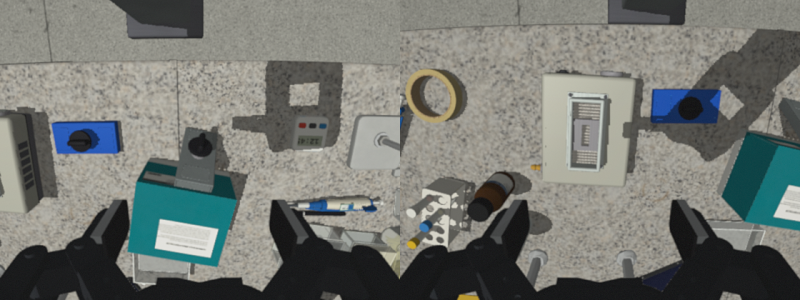

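The wrist views show the cover upright on the carton front at about (273,226), knob toward -x. The pump's rim is at about (261,175), slightly rotated. Now I'll fit both poses from the depth.

```bash
cat > fit.py <<'E'
from h import *
d=np.load("w_pump.npz"); P=d["P"]
def rect(m,P,n):
    Q=P[m]; r=cv2.minAreaRect(Q[:,:2].astype(np.float32)*1000); print(n,m.sum(),r,Q[:,2].mean()); return r
near=(abs(P[...,0]-.46)<.13)&(abs(P[...,1]+.24)<.13)
for lo,hi,n in [(.060,.090,"top"),(.101,.118,"rim")]:
    m=near&(P[...,2]>lo)&(P[...,2]<hi)
    m=m.astype(np.uint8)
    if n=="top": m=cv2.morphologyEx(m,cv2.MORPH_OPEN,np.ones((5,5)))
    k,l,s,_=cv2.connectedComponentsWithStats(m); i=1+s[1:,4].argmax(); rect(l==i,P,n)
z=P[near][:,2]; print(np.histogram(z,np.arange(.06,.13,.004)))
for w in ("w_cover","scene0","side0"):
    d=np.load(w+".npz"); P=d["P"]; px=d["px"].astype(int)
    sat=px.max(2)-px.min(2)
    m=(abs(P[...,0]-.45)<.07)&(abs(P[...,1]-.155)<.08)&(P[...,2]>.012)&(P[...,2]<.125)&(sat<28)
    Q=P[m]
    # RANSAC plane with tilt constraint
    rng=np.random.default_rng(0); best=None
    for _ in range(2000):
        a,b,c=Q[rng.choice(len(Q),3,replace=False)]; n=np.cross(b-a,c-a); 
        if np.linalg.norm(n)<1e-9: continue
        n/=np.linalg.norm(n); n*=np.sign(-n[0])
        if not .3<n[2]<.65 : continue
        k=(abs((Q-a)@n)<.002).sum()
        if best is None or k>best[0]: best=(k,n,a)
    if best is None: print(w,"none",len(Q)); continue
    _,n,a=best; I=Q[abs((Q-a)@n)<.003]; c=I.mean(0); n=np.linalg.svd(I-c,full_matrices=False)[2][2]; n*=np.sign(-n[0]); I=Q[abs((Q-c)@n)<.003]
    u=np.array([0,0,1])-n*n[2]; u/=np.linalg.norm(u); v=np.cross(n,u)
    r=cv2.minAreaRect((np.c_[(I-c)@u,(I-c)@v]*1000).astype(np.float32)); ctr=c+u*r[0][0]/1e3+v*r[0][1]/1e3
    print(w,len(I),"n",n.round(3),"tilt",np.degrees(np.arccos(n[2])).round(1),"u",u.round(3),"rect",r,"ctr top",ctr.round(4),"origin",(ctr-.02*n).round(4))
    # knob points: protruding 12..60mm along n
    h=(Q-ctr)@n; K=Q[(h>.020)&(h<.05)&(np.linalg.norm((Q-ctr)-np.outer(h,n),axis=1)<.04)]
    if len(K): print(" knob", len(K), np.c_[(K-ctr)@u,(K-ctr)@v,(K-ctr)@n].mean(0).round(4), np.ptp(np.c_[(K-ctr)@u,(K-ctr)@v,(K-ctr)@n],axis=0).round(4))
    T=Q[(h>.012)&(h<.06)]; T=np.c_[(T-ctr)@u,(T-ctr)@v,(T-ctr)@n]
    if w=="w_cover":
        W=T[T[:,2]>.026]; print(" wing rect",cv2.minAreaRect((W[:,:2]*1000).astype(np.float32)))
        C=P[(abs(P[...,0]-.53)<.13)&(abs(P[...,1]-.15)<.13)&(P[...,2]>.112)&(P[...,2]<.124)]; print(" carton",cv2.minAreaRect((C[:,:2]*1000).astype(np.float32)))
E
python3 fit.py
```

```text
top 14500 ((475.73736572265625, -243.00592041015625), (154.0109100341797, 195.86273193359375), 86.34300231933594) 0.07531909932689736
rim 1562 ((475.87286376953125, -241.5977783203125), (52.08062744140625, 114.35025024414062), 86.47427368164062) 0.10883313486983641
(array([  81,  126,  450, 9424, 4498,  752,  973,  125,   60,  637,  771,
        275, 1258,    1,    0,    0,    0]), array([0.06 , 0.064, 0.068, 0.072, 0.076, 0.08 , 0.084, 0.088, 0.092,
       0.096, 0.1  , 0.104, 0.108, 0.112, 0.116, 0.12 , 0.124, 0.128]))
w_cover 2906 n [-0.856  0.174  0.486] tilt 60.9 u [ 0.476 -0.097  0.874] rect ((-14.10599136352539, 0.8872318267822266), (122.8410873413086, 61.94845199584961), 0.010684700682759285) ctr top [0.4583 0.158  0.0659] origin [0.4754 0.1545 0.0562]
 knob 698 [ 0.002  -0.0004  0.0252] [0.0408 0.0403 0.0165]
 wing rect ((-0.6627540588378906, 0.030704021453857422), (9.932260513305664, 35.8287239074707), 89.3390121459961)
 carton ((561.0218505859375, 128.64308166503906), (165.88795471191406, 165.38504028320312), 78.41985321044922)
scene0 369 n [-0.857  0.176  0.484] tilt 61.0 u [ 0.474 -0.097  0.875] rect ((-1.0347671508789062, 4.941974639892578), (122.41651916503906, 66.0462646484375), 0.9101568460464478) ctr top [0.4575 0.1575 0.0657] origin [0.4746 0.154  0.056 ]
 knob 91 [-0.0005 -0.0042  0.0273] [0.0391 0.0462 0.0191]
side0 273 n [-0.853  0.19   0.486] tilt 60.9 u [ 0.474 -0.105  0.874] rect ((-2.9652252197265625, -4.182640075683594), (65.27943420410156, 123.1292953491211), 89.00415802001953) ctr top [0.461  0.1625 0.0662] origin [0.478  0.1587 0.0565]
 knob 88 [-0.0003  0.0024  0.0268] [0.0364 0.0362 0.0165]
```

```bash
cat >> h.py <<'E'
yaw=np.radians(-11.5); t=np.radians(61.5)
n=np.array([-np.sin(t)*np.cos(yaw),-np.sin(t)*np.sin(yaw),np.cos(t)])
u=np.array([np.cos(t)*np.cos(yaw),np.cos(t)*np.sin(yaw),np.sin(t)]); v=np.cross(n,u)
O=np.array([.4750,.1546,.0555])
def rpy(M): return R.from_matrix(M).as_euler('xyz',degrees=True)
BOX=np.array([.4758,-.2418,.109]); BYAW=-3.55
E
python3 - <<'E'
from h import *
for s in (1,-1):
    M=np.c_[np.cross(s*v,-n),s*v,-n]; e=rpy(M); print(s,e.round(1))
    for d in (-.012,.06,.08,.10):
        q=manip.inverse_kinematics(O+d*n,e); print(d,(O+d*n).round(3),None if q is None else np.round(q,1))
    q=manip.inverse_kinematics(O+.09*n+[0,0,.1],e); print("hi",None if q is None else np.round(q,1))
    for tt in (10,20,30): # tool tilted towards vertical about v
        M2=R.from_rotvec(np.radians(tt)*v).as_matrix()@M; q=manip.inverse_kinematics(O-.012*n,rpy(M2)); print(tt,M2[:,2].round(2),None if q is None else np.round(q,1))
E
```

```text
1 [180.   61.5 168.5]
-0.012 [0.485 0.152 0.05 ] [ 16.   33.9 131.2 212.8  48.5  80.8]
0.06 [0.423 0.165 0.084] [ 22.4  25.5 137.5 221.4  47.9  77.3]
0.08 [0.406 0.169 0.094] [ 24.6  23.  138.9 224.6  47.6  75.6]
0.1 [0.389 0.172 0.103] [ 27.   20.4 140.1 228.3  47.2  73.5]
hi [ 25.8   1.8 135.7 250.   34.5  43.8]
10 [ 0.77 -0.16 -0.62] [ 14.   27.9 128.7 220.1  31.6  70.9]
20 [ 0.65 -0.13 -0.75] [ 11.9  24.2 124.8 242.8  17.2  46.2]
30 [ 0.51 -0.1  -0.85] [  9.8  22.6 119.9 -54.9  13.4 -17.5]
-1 [180.  -61.5 -11.5]
-0.012 [0.485 0.152 0.05 ] [ 16.   33.9 131.2 212.8  48.5 -99.2]
0.06 [0.423 0.165 0.084] [  22.4   25.5  137.5  221.4   47.9 -102.7]
0.08 [0.406 0.169 0.094] [  24.6   23.   138.9  224.6   47.6 -104.4]
0.1 [0.389 0.172 0.103] [  27.    20.4  140.1  228.3   47.2 -106.5]
hi [  25.8    1.8  135.7  250.    34.5 -136.2]
10 [ 0.77 -0.16 -0.62] [  14.    27.9  128.7  220.1   31.6 -109.1]
20 [ 0.65 -0.13 -0.75] [  11.9   24.2  124.8  242.8   17.2 -133.8]
30 [ 0.51 -0.1  -0.85] [  9.8  22.6 119.9 -54.9  13.4 162.5]
```

```bash
python3 - <<'E'
from h import *
for s in (-1,1):
  for az,r,z,p in [(22,.42,.25,61.5),(22,.45,.30,61.5),(20,.47,.30,61.5),(20,.47,.28,50)]:
    a=np.radians(az); pos=[r*np.cos(a),r*np.sin(a),z]
    e=[180,s*p,az+(180 if s>0 else 0)]
    q=manip.inverse_kinematics(pos,e); print(s,az,r,z,p,None if q is None else np.round(q,1))
for y in (BYAW,BYAW+180):
  q=manip.inverse_kinematics(BOX+[0,0,.1],[180,0,y]); print(y,np.round(q,1))
print(manip.sense()["q"])
E
```

```text
-1 22 0.42 0.25 61.5 [-14.5 -22.  142.7  84.5  31.7 -13. ]
-1 22 0.45 0.3 61.5 [ -9.  -21.2 133.8  71.5  28.5   4.8]
-1 20 0.47 0.3 61.5 [ -8.3 -17.2 131.5  74.2  25.6   3. ]
-1 20 0.47 0.28 50 [ -5.1 -14.  125.7  43.6  28.1  33.3]
1 22 0.42 0.25 61.5 None
1 22 0.45 0.3 61.5 None
1 20 0.47 0.3 61.5 None
1 20 0.47 0.28 50 [  -5.1  -14.   125.7   43.6   28.1 -146.7]
-3.55 [-39.5  20.   86.3  -0.   73.7  54. ]
176.45 [ -39.5   20.    86.3    0.    73.7 -126. ]
[-3.87406130e+01  1.30932539e+01  7.75548279e+01  4.77159208e-04
  8.93522609e+01 -1.28743954e+02]
```

```bash
python3 - <<'E'
from h import *
for r,z,p in [(.42,.2,61.5),(.42,.25,61.5),(.45,.25,61.5),(.45,.30,61.5),(.47,.28,50),(.45,.3,40),(.45,.25,30),(.45,.25,20)]:
  for az in (22,):
    a=np.radians(az); pos=[r*np.cos(a),r*np.sin(a),z]; y=az-np.degrees(np.arcsin(.116/r))
    for yy in (y-8,y):
      q=manip.inverse_kinematics(pos,[180,-p,yy]); print(np.round(pos,3),round(yy,1),p,None if q is None else np.round(q,1))
E
```

```text
[0.389 0.157 0.2  ] -2.0 61.5 [  15.2   -5.4  142.2  222.3   22.7 -121.6]
[0.389 0.157 0.2  ] 6.0 61.5 [  5.9  -9.1 145.  179.7  17.5 -89.8]
[0.389 0.157 0.25 ] -2.0 61.5 None
[0.389 0.157 0.25 ] 6.0 61.5 [  5.9 -17.9 140.5 178.8   4.1 -88.9]
[0.417 0.169 0.25 ] -0.9 61.5 [  15.    -9.1  134.7  247.    15.2 -148.4]
[0.417 0.169 0.25 ] 7.1 61.5 [  7.  -12.4 137.1 179.3   6.1 -89.4]
[0.417 0.169 0.3  ] -0.9 61.5 None
[0.417 0.169 0.3  ] 7.1 61.5 [  7.  -18.3 132.1   0.9   4.7  89.1]
[0.436 0.176 0.28 ] -0.3 50 [ 13.5 -10.1 122.8 -30.7  20.9 128. ]
[0.436 0.176 0.28 ] 7.7 50 [  7.6 -12.3 124.5   0.2  17.9  89.8]
[0.417 0.169 0.3  ] -0.9 40 [ 11.7 -12.3 116.4 -13.4  37.4 110.5]
[0.417 0.169 0.3  ] 7.1 40 [ 7.000e+00 -1.410e+01  1.177e+02  1.000e-01  3.640e+01  8.990e+01]
[0.417 0.169 0.25 ] -0.9 30 [ 10.3  -6.2 115.3  -8.4  41.7 106. ]
[0.417 0.169 0.25 ] 7.1 30 [  7.   -7.4 116.3   0.   41.1  89.9]
[0.417 0.169 0.25 ] -0.9 20 [  9.   -2.3 108.8  -4.2  53.9 101.8]
[0.417 0.169 0.25 ] 7.1 20 [  7.   -3.  109.4   0.   53.6  89.9]
```

```bash
cat > g.py <<'E'
from h import *
E=[180,-61.5,-11.5]
manip.goto_joints([7,-14,117,0,36,90])
manip.goto_joints([7,-12.4,137.1,0,4,90])
manip.goto_joints([7,-12.4,137.1,179.3,6.1,-89.4])
manip.goto_joints([15.2,-5.4,142.2,222.3,22.7,-121.6])
manip.move_to(O+.10*n,E)
s=manip.sense(); print(s["time"],s["eef_pos"],s["q"].round(1))
c=manip.movel(O-.012*n,E,max_speed=.08,contact_N=8)
s=manip.sense(); print(c,s["time"],s["eef_pos"],(O-.012*n).round(4),s["ft_force"].round(1))
im=manip.get_image("wrist"); cv2.imwrite("pics/g.png",im["pixels"])
E
python3 g.py
```

```text
12.9667 [0.38935518 0.17236184 0.10377846] [  27.    20.3  140.   228.2   47.1 -106.5]
False 14.5167 [0.48509661 0.1526498  0.04991394] [0.4853 0.1525 0.0498] [-0.6 -0.9  0.3]
```

View pics/g.png

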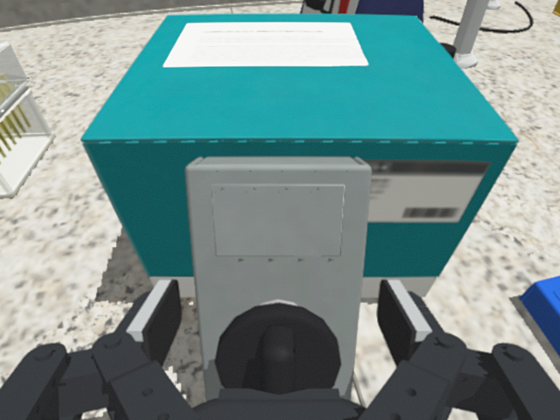

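The fingers straddle the cover at (160,330) and (405,330), with the knob centred between them at (280,350). Next: grip it, retreat along the normal and lift.

```bash
cat > l.py <<'E'
from h import *
E=[180,-61.5,-11.5]
manip.gripper_to(0.0); s=manip.sense(); print("gap",s["finger_gap"],s["grip_force"],s["eef_pos"],s["ft_force"].round(1))
manip.movel(O+.07*n+[0,0,.01],E,max_speed=.1)
manip.goto_joints([15.2,-5.4,142.2,222.3,22.7,-121.6])
manip.goto_joints([7,-12.4,137.1,179.3,6.1,-89.4])
s=manip.sense(); print(s["time"],"gap",s["finger_gap"],s["grip_force"],s["ft_force"].round(1))
im=manip.get_image("wrist"); cv2.imwrite("pics/l.png",im["pixels"])
P=cloud(im); np.savez("w_held.npz",P=P,px=im["pixels"]); print(s["eef_pos"],s["tcp_rot"])
px=im["pixels"].astype(int); sat=px.max(2)-px.min(2)
M=rot(s["tcp_rot"]); L=(P-s["eef_pos"])@M   # tool frame
m=(sat<28)&(abs(L[...,1])<.033)&(L[...,0]>-.07)&(L[...,0]<.07)&(abs(L[...,2]+.032)<.012)
Q=L[m]
for _ in range(3):
    c=Q.mean(0); nn=np.linalg.svd(Q-c,full_matrices=False)[2][2]; nn*=-np.sign(nn[2]); Q=L[m][abs((L[m]-c)@nn)<.0025]
print(len(Q),"normal in tool",nn.round(3),"ext",Q.min(0).round(4),Q.max(0).round(4))
E
python3 l.py
```

```text
gap 0.7167299760152885 64.33057487010956 [0.48521791 0.15252517 0.05003226] [-5.3 -0.2  4.6]
17.3333 gap 0.71313946137817 64.98258233070374 [-1.   0.5 -2.8]
[0.41694415 0.1689547  0.24792188] [179.97581649 -61.24399761   7.13926991]
28788 normal in tool [ 0.004 -0.004 -1.   ] ext [-0.0387 -0.033  -0.0343] [ 0.0611  0.0329 -0.0288]
```

View pics/l.png

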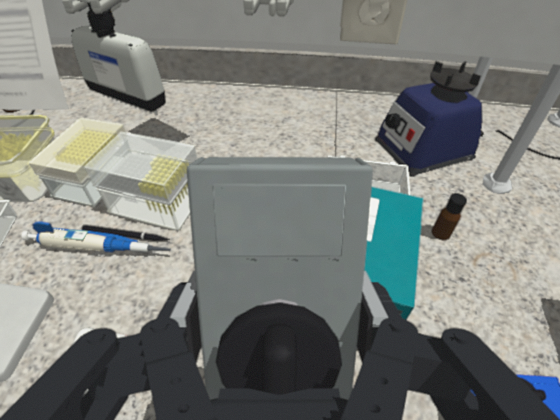

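The cover is held square: normal within 0.3° and the seat offset as planned. Now carry it over and lower it.

```bash
cat > p.py <<'E'
from h import *
E=[180,0,BYAW]; ex=rot([0,0,BYAW])[:,0]
T=BOX+.0006*ex; 
manip.goto_joints([7,-12.4,137.1,0,3,90])
manip.goto_joints([7,-14,117,0,36,90])
manip.move_to([T[0],T[1],.22],E)
manip.movel([T[0],T[1],.118],E,max_speed=.12)
manip.dwell(.2); f0=manip.sense()["ft_force"]
c=manip.movel([T[0],T[1],.079],E,max_speed=.04,contact_N=8)
s=manip.sense(); print(c,s["time"],s["eef_pos"],(s["ft_force"]-f0).round(1),s["moment"].round(2))
im=manip.get_image("side"); cv2.imwrite("pics/p_side.png",im["pixels"]); im2=manip.get_image("scene")
a=cv2.resize(im["pixels"][130:230,230:360],None,fx=3,fy=3,interpolation=2);b=cv2.resize(im2["pixels"][190:290,270:400],None,fx=3,fy=3,interpolation=2); cv2.imwrite("pics/p.png",np.hstack([a,b]))
E
python3 p.py
```

```text
True 24.2417 [ 0.47627049 -0.24170151  0.08174651] [-2.8 -0.3  8.7] [ 0.23 -0.13  0.07]
```

View pics/p.png

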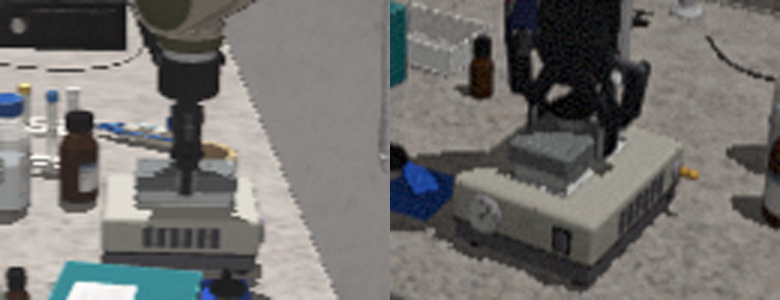

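Contact came at TCP z = 0.0817, the expected seating height, and both views show the cover sitting over the box. Release, back off and check the seating.

```bash
cat > r.py <<'E'
from h import *
manip.gripper_to(1.0); manip.dwell(.2)
p=manip.sense()["eef_pos"]; manip.movel([p[0],p[1],p[2]+.12],max_speed=.15)
e=rot([0,0,BYAW]); c=np.array([BOX[0],BOX[1],.28])-e[:,0]*0.0
manip.movel(c,max_speed=.2); manip.dwell(.2)
im=manip.get_image("wrist"); P=cloud(im); px=im["pixels"].astype(int); cv2.imwrite("pics/r.png",im["pixels"]); s=manip.sense(); print(s["time"],s["ft_force"].round(1))
L=(P-BOX)@e; near=(abs(L[...,0])<.09)&(abs(L[...,1])<.06)
m=near&(abs(L[...,2]-.004)<.006); Q=L[m]
for _ in range(3):
    k=Q.mean(0); nn=np.linalg.svd(Q-k,full_matrices=False)[2][2]; nn*=np.sign(nn[2]); Q=L[m][abs((L[m]-k)@nn)<.0025]
print("n",nn.round(4),"z at ctr",(k[2]-(nn[0]*-k[0]+nn[1]*-k[1])/nn[2]).round(4),cv2.minAreaRect((Q[:,:2]*1e3).astype(np.float32)))
W=L[near&(L[...,2]>.034)&(L[...,2]<.045)]; print("wing",len(W),cv2.minAreaRect((W[:,:2]*1e3).astype(np.float32)),W[:,2].max())
E
python3 r.py
```

```text
26.6667 [-0.4  0.  -0.4]
n [ 1.7e-03 -3.0e-04  1.0e+00] z at ctr 0.0049 ((-1.1490707397460938, 0.3472309112548828), (62.23401641845703, 124.73727416992188), 89.72098541259766)
wing 492 ((-0.5606517791748047, 0.2547135353088379), (9.9600830078125, 35.201969146728516), 88.85381317138672) 0.04195825967013332
```

View pics/r.png

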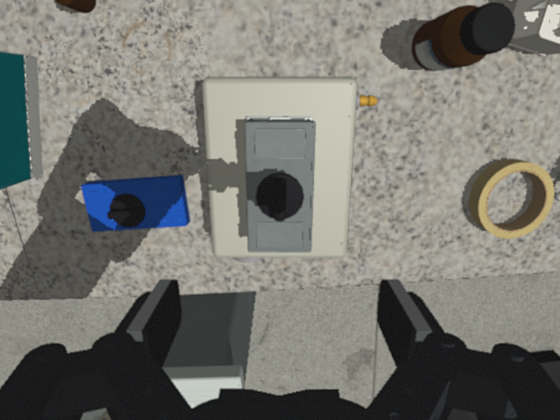

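The cover is level to 0.1° and within 1.2 mm of centre, with the wing along the box. Now take the knob, press it, turn it and let it up.

```bash
cat > k.py <<'E'
from h import *
e=rot([0,0,BYAW]); T=BOX+e@[-.0007,.0003,0]; E=[180,0,BYAW-.7]
st=lambda l:(lambda s:print(l,round(s["time"],2),s["eef_pos"].round(4),s["ft_force"].round(1),s["moment"].round(2),round(s["finger_gap"],3),round(s["tcp_rot"][2],1),s["q"][5].round(1)))(manip.sense())
manip.gripper_to(.35)
manip.movel([T[0],T[1],.165],E,max_speed=.15)
print(manip.movel([T[0],T[1],.1365],E,max_speed=.04,contact_N=3)); st("down")
z=manip.sense()["eef_pos"][2]
manip.gripper_to(0.0); st("grip")
print(manip.movel([T[0],T[1],z-.014],E,max_speed=.02,contact_N=18)); manip.dwell(.2); st("pressed")
E
python3 k.py
```

```text
False
down 29.02 [ 0.4752 -0.2416  0.1367] [ 0.7 -0.2  0. ] [-0.01 -0.04 -0.03] 0.352 -4.2 54.7
grip 29.33 [ 0.4753 -0.2416  0.1369] [-0.5 -0.1  2.8] [0.06 0.14 0.  ] 0.095 -4.2 54.7
False
pressed 30.38 [ 0.4754 -0.2417  0.1238] [-3.1  1.  14.8] [ 0.33  0.54 -0.02] 0.094 -4.2 54.7
```

```bash
cat > t.py <<'E'
from h import *
st=lambda l:(lambda s:print(l,round(s["time"],2),s["eef_pos"].round(4),s["ft_force"].round(1),s["moment"].round(2),round(s["finger_gap"],3),round(s["tcp_rot"][2],1),s["q"][5].round(1)))(manip.sense())
q=manip.sense()["q"].copy(); y0=manip.sense()["tcp_rot"][2]; p=manip.sense()["eef_pos"]
for d in (30,60,90.5):
    manip.move_to([.4752,-.2416,.1226],[180,0,y0-d]); st(d)
manip.dwell(.2); st("turned")
print(manip.movel([.4752,-.2416,.1278],max_speed=.015)); st("up")
manip.dwell(.2); manip.gripper_to(.35); st("open")
manip.movel([.4752,-.2416,.22],max_speed=.12); manip.movel([BOX[0],BOX[1],.28],[180,0,y0-90.5],max_speed=.2); manip.dwell(.2)
e=rot([0,0,BYAW]); im=manip.get_image("wrist"); P=cloud(im); cv2.imwrite("pics/t.png",im["pixels"]); st("look")
L=(P-BOX)@e; near=(abs(L[...,0])<.09)&(abs(L[...,1])<.06)
Q=L[near&(abs(L[...,2]-.004)<.005)]; print("cover",np.median(Q[:,2]),cv2.minAreaRect((Q[:,:2]*1e3).astype(np.float32)))
W=L[near&(L[...,2]>.027)&(L[...,2]<.045)]; print("wing",len(W),cv2.minAreaRect((W[:,:2]*1e3).astype(np.float32)),np.median(W[:,2]),W[:,2].max())
E
python3 t.py
```

```text
30 30.94 [ 0.4754 -0.2419  0.1238] [-3.4  1.5 15.1] [0.39 0.68 0.  ] 0.098 -34.2 84.7
60 31.51 [ 0.4753 -0.242   0.1238] [-4.9  0.9 14.9] [0.25 0.77 0.02] 0.096 -64.2 114.7
90.5 32.08 [ 0.4752 -0.242   0.1238] [-4.9  0.8 14.5] [ 0.25  0.95 -0.01] 0.093 -94.7 145.2
turned 32.28 [ 0.4752 -0.242   0.1238] [-5.9  1.3 15.8] [0.2  0.96 0.03] 0.097 -94.7 145.2
False
up 32.78 [ 0.4751 -0.2419  0.1282] [-2.4 -0.2  8.2] [-0.02  0.55 -0.02] 0.093 -94.7 145.2
open 33.33 [ 0.4751 -0.2415  0.1274] [0.5 0.5 0.4] [-0.04 -0.    0.02] 0.346 -94.7 145.2
look 34.94 [ 0.4756 -0.2416  0.2791] [ 0.2  0.5 -0.3] [-0.01 -0.04  0.06] 0.348 -94.7 145.2
cover 0.00478136547027487 ((-0.7198562622070312, 0.2351226806640625), (62.395442962646484, 124.41117858886719), 89.86271667480469)
wing 444 ((-0.7152247428894043, 0.061168670654296875), (35.676395416259766, 8.623531341552734), 89.05109405517578) 0.03163513157469265 0.03388990824142367
```

View pics/t.png

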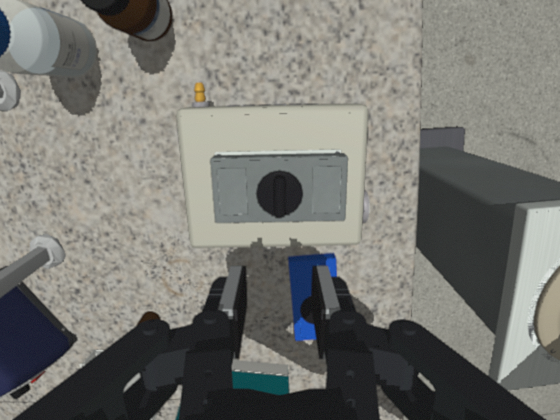

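The wing lies across the cover at (280,193) and sits 8.1 mm lower than before. That matches the caught depth, and the cover is seated. Handing in.

```bash
python3 -c "
from workcell import manip
print(manip.finish_job(), manip.sense()['time'])"
```

```text
the job is handed in; nothing more can be done
the job is handed in; nothing more can be done
```

The grey cover is seated squarely on the filter box and its knob is pressed, turned a quarter turn clockwise and caught (wing across the cover, 8 mm down); the bottle, vial and timer were not touched, and the job was handed in at about 35 s.

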